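# Load the V-groove drilling jig, older foot first

### The job

Load the cross-drilling jig first in, first out: push the older, dark furniture foot that already lies in the V-groove gently under the drill bridge until its tenon touches the rubber buffer of the end stop. Then lay the new, pale foot softly in the groove behind it, tenon leading towards the stop, and push it gently up until its tenon touches the dark foot. Leave the jar and the two bottles standing where they are.

Things in the scene. Friction and masses are not known exactly. Their poses are not given: they have to be found in the camera images.
- jig: Plywood drilling jig, screwed down. Base board 410 x 124 x 15 mm; on it a V-block 68 wide, 340 long, its top 44 mm above the bench. The 90-degree groove (aluminium faces) runs along x, open at the rear (-x); the board goes on 20 mm behind it. Origin: centre of the board's underside; x along the groove to the stop, z up. A foot in the groove has its axis 58 mm above the bench, 14 mm above the V-block's top.
- buffer: Round black rubber buffer of the end stop, 28 mm in diameter, on a bolt in a dark wooden block 20 x 76 x 66 mm across the +x end of the groove. It gives about 2.5 N per mm and is hard after 6 mm; it springs back when let go. Origin at the centre of its face, at rest the same point as stop_face.
- stop_face (a point): Centre of the face of the end stop's rubber buffer when nothing presses on it: on the axis of a foot that lies in the groove, 58 mm above the bench, 155 mm ahead of the jig's origin along x. Axes as the jig's: +x points into the stop, so the groove lies on the -x side, from -340 mm to 0.
- drill_bridge (a point): Drill bridge of the jig, which spans the groove: aluminium plate with a steel drill bush on two dark posts, 40 mm along the groove, 99 mm across it; underside 85, bush top 103 mm above the bench. A foot in the groove slides under it with 5 mm to spare; nothing can be laid in from above there. This point: centre of the bush's top, 75 mm before the stop face.
- groove_rear (a point): Point on the same axis above the open rear end of the groove, 340 mm before the stop face.
- foot_old: Older turned furniture foot, dark wood, 0.14 to 0.28 kg: cylinder 44 mm in diameter, 115 mm long, with a tenon 26 mm in diameter and 30 mm long on one end. It starts in the rear of the groove, tenon towards the stop, with no room behind it for the other foot; friction of a few newtons. Origin on its axis at the middle of the 115 mm cylinder; x along the axis to the tenon.
- foot_old_tip (a point): Centre of the end of the dark foot's tenon, 87.5 mm ahead of its origin.
- foot_old_tail (a point): Centre of the dark foot's flat tail end, 57.5 mm behind its origin.
- foot_new: New foot, pale wood, same shape, size and frame as the dark one. It starts lying on the bench right of the jig (-y side), its axis 22 mm above the bench, at any of many angles; it rolls if nudged. A jar or bottle stands close beside its tenon half, on the left as one looks along its x, so grip the tail half, across the 44 mm cylinder.
- foot_new_tip (a point): Centre of the end of the pale foot's tenon, 87.5 mm ahead of its origin.
- foot_new_tail (a point): Centre of the pale foot's flat tail end, 57.5 mm behind its origin.
- jar: Bystander: glass jar of hardware with a blue lid, 64 mm in diameter, 88 mm high. Origin at the centre of its underside. Jar, spray bottle and glue bottle trade places: one stands close beside the pale foot, one behind and one in front of the gap between foot and jig.
- spray_bottle: Bystander: green pump spray bottle, 58 mm in diameter, 177 mm high, near the pale foot or the gap (not the like bottle far back on the bench). Origin at the centre of its underside.
- glue_bottle: Bystander: pink squeeze bottle of glue with a brown cap, 65 mm in diameter, 207 mm high, near the pale foot or the gap (not the like bottle far back on the bench). Origin at the centre of its underside.
Mind the look-alikes: they are no part of the job. What is shaped like the foot_new but yellow is not meant.

How it is judged:
On the way:
1. the dark foot lies in the groove with its tenon against the buffer of the end stop, before the pale foot is in the groove (distance between foot_old_tip and stop_face below 0.004 m and distance between foot_new_tip and foot_old_tail above 0.03 m), for 0.2 s.
At the end, for the whole second after the job is handed in: The dark foot lies along the groove with the end of its tenon within 4 mm of the resting buffer face (stop_face), the pale foot lies along the groove behind it with the end of its tenon within 4 mm of the dark foot's tail (both within 0.05 rad of the groove), and both are at rest and released (distance between foot_old_tip and stop_face below 0.004 m and angle between the x axis of each of foot_old, foot_new and the x axis of jig, either way round below 0.05 rad and distance between foot_new_tip and foot_old_tail below 0.004 m and linear speed of each of foot_old, foot_new below 0.01 m/s); the robot touches nothing.
It fails at once if the dark foot is rammed into the end stop: more than 35 N on the buffer (contact force between buffer and anything else above 35 N).
It fails at once if the feet are rammed together with more than 35 N (contact force between foot_new and foot_old above 35 N).
It fails at once if the pale foot is dropped or thrown: it moves at over 0.6 m/s while the fingers do not touch it (linear speed of foot_new above 0.6 m/s and contact force between foot_new and the fingers below 0.05 N).
It fails at once if the jar or one of the two bottles is pushed away (over 30 mm) or knocked over (distance of any of jar, spray_bottle, glue_bottle from where it was at the start of the episode above 0.03 m or angle between any of jar, spray_bottle, glue_bottle's own z axis and vertical above 0.5 rad).
It also fails if it takes over 72 s, if anything falls off the work surface, if the arm or the gripper's body presses on something with over 40 N, if the wrist force passes 120 N, or if a joint passes its speed limit or range.

### The arm

A 6-joint arm with a two-finger parallel gripper is mounted at the origin on a cart in front of the work surface, level with it; the furniture and walls round the work are solid. World frame = base frame: x ahead of the robot, y to its left, z up, the work surface at z = 0. Lengths are in m, angles in rad, forces in N, time in s.
With the tool pointing down it reaches from about 0.275 to 0.775 m from the base axis. Payload 14.6 kg.
Tool frame: the origin (TCP) lies at the very end of the fingers, on their centre line; the grasp point (between the pads) lies 19 mm behind it (bot.tcp_to_grasp is the distance from the TCP to the grasp point, in m); z points along the fingers, x is the direction in which the jaws open and shut, and the axes are right-handed (so a half turn about z gives the same grasp; the last joint's range is limited). The gripper opens to 85 mm and grips with 20 to 120 N. Pads are 22 mm wide; open, the fingers measure 114 mm over their backs; the gripper's body (76 mm by 85 mm) begins 54 mm behind the grasp point. The pads swing forward as they close: fully open they stand 13 mm farther back than shut.
Start: joints at [1.128, 0.263, -0.048, 1.259, 0, 1.415], TCP at [0.149, 0.503, 0.231] pointing down, gripper open.
Joint ranges: [-2.65, 2.65], [-0.89, 1.7], [-1.18, 1.37], [-2.13, 2.11], [-1.35, 1.29], [-3.14, 3.14]. Speed limits (rad/s): [1.89, 1.89, 2.57, 2.79, 3.14, 3.14].

### API

Orientations are given as a rotation vector (axis times angle).
In Python, from plant import bot, camera, job, spotter gives the robot as it stands. The module is installed in compiled form; this text tells all that it offers.
- The arm moves only by the shell command python3 -m handwheel 'ROWS' [FORCE]. ROWS is text: rows parted by semicolons, each of 7 numbers parted by spaces: the turn, a rotation vector about the tool's x, y, z in rad, then the shift along the tool's x, y, z in cm, then the finger opening in cm, from 0 to 8.54. A call has 1 to 8 rows; each row shifts and turns the commanded pose from where the row before left it, along the tool's axes as they then stand; what a row does not reach is not made up. A row lasts 1/8 s, in which the tool goes at most 62.5 mm and 10.7 degrees, less where a joint would pass 70% of its speed; a pose out of reach is approached as far as the arm can. A call with a gripper value outside its range is refused whole. The fingers move at their own pace and stop on an object; FORCE is the grip in N (left out, the last holds). Time passes only in rows, so rows that do not move let the fingers close. It gives the time, the measured TCP pose, the force and the opening at its end, in the units of the state.
- bot.observe(): the state, without advancing time (a new reading comes with each control period).
- camera(name): name is "scene" or "top"; returns a dict with "img" (420x560x3 uint8, red, green, blue), "range_z" (420x560 float32, m along the optical axis (not along the pixel's ray), 0 where there is no reading), "camera_matrix" (3x3 intrinsics, pixels), "k1" (the pictures are not rectified: a ray, as slopes to the right and down, at radius r is drawn at 1 + k1 r^2 times it, then the intrinsics apply), "view" (4x4, takes a point from world to camera coordinates). Camera axes: x right, y down, z forward; pixel columns grow to the right and rows downward; lengths in m; the calibration is good to about 2 mm. A picture is of the moment at which its call begins.
- job.sign_off(): hands the job in, once; it reports no verdict.
Trained networks look in the newest picture that a camera, given by its name, has taken for a name from the list of things; names that differ only in an ending like _2 or _b are one class to them, and where a whole thing is asked for, a point or a joint stands for the part that bears it (a point fixed in the world has none). Each returns a list of dicts, best first, with "conf" (0 to 1); they miss things now and then, are a little off and sometimes report something else, mostly with a low value. They report only what shows in the picture. A call takes as long as a camera call. They do not tell look-alikes from the thing itself.
- spotter.boxes_of(camera, query): "centre" ([x, y, z] in m, in world coordinates, good to about 4 mm: the middle of the surface that is visible of it).
- spotter.regions_of(camera, query): "mask" (420x560 bool, what is visible of it).
- spotter.place_of(camera, query): "centre" ([x, y, z] in m, in world coordinates, good to about 4 mm: a listed point, or the origin of a listed thing).
The state is a dict: "time_s": time; "joint_positions": joint angles; "qd": joint speeds; "effort": joint torques, N m; "eef_pos": TCP position; "ee_rot": TCP orientation; "force": force on the tool from outside, world axes, zero at the start; "ft_torque": the same for the moment, N m; "grip_width": opening from 0.0 (shut) to 1.0 (fully open).
Only numpy, scipy, OpenCV 4.12 (cv2) and the standard library are available. Lean on these libraries where they do the work, as an engineer would, in place of code of your own. Each camera call takes 0.05 s, during which the arm holds its last target.

## Working session

There is one attempt and no reset: what is moved stays moved. The work goes in short steps, Python scripts to look and compute and a shell command to move; the robot and the scene stay as the last step left them, time stands still between calls to the robot, and variables do not carry over. Pictures are saved under pics/ and viewed, and the job is handed in when it is done.

```bash
mkdir -p pics
cat > h.py <<'E'
import numpy as np, cv2
from plant import bot, camera, job, spotter
from scipy.spatial.transform import Rotation as R
def deproj(c,u,v,z=None):
    K=c["camera_matrix"]; p=cv2.undistortPoints(np.array([[[u,v]]],float),K,np.array([c["k1"],0,0,0,0.]))[0,0]
    V=np.linalg.inv(c["view"]); d=V[:3,:3]@np.array([p[0],p[1],1]); o=V[:3,3]
    if z is None: return o+d*c["range_z"][int(v),int(u)]
    return o+d*(z-o[2])/d[2]
def proj(c,P):
    q=c["view"][:3,:3]@np.array(P)+c["view"][:3,3]; s=q[:2]/q[2]; r2=s@s
    s=s*(1+c["k1"]*r2); K=c["camera_matrix"]; return K[:2,:2]@s+K[:2,2]
def save(c,n): cv2.imwrite("pics/"+n,c["img"][:,:,::-1])
E
python3 - <<'E'
from h import *
np.set_printoptions(precision=4,suppress=True)
s=bot.observe(); print(s)
for n in ["top","scene"]:
    c=camera(n); save(c,n+"0.png"); print(n,c["k1"],np.linalg.inv(c["view"])[:3,3])
    for q in ["jig","stop_face","groove_rear","drill_bridge","foot_old","foot_old_tip","foot_old_tail","foot_new","foot_new_tip","foot_new_tail","jar","spray_bottle","glue_bottle"]:
        for d in spotter.place_of(n,q)[:4]:
            print(n,q,round(d["conf"],2),np.array(d["centre"]),proj(c,d["centre"]).round())
print(bot.observe()["time_s"])
E
```

```text
{'time_s': 0.0, 'joint_positions': array([ 1.1277,  0.2635, -0.0489,  1.2594, -0.    ,  1.4155]), 'qd': array([-0.0003, -0.0012, -0.0005, -0.0012,  0.0006, -0.0001]), 'effort': array([  0.0053, -63.761 ,  38.4561,   0.0138,   0.0002,  -0.    ]), 'eef_pos': array([0.1489, 0.5032, 0.2308]), 'ee_rot': array([ 2.5166,  1.8797, -0.0015]), 'force': array([0.3245, 0.3617, 0.3029]), 'ft_torque': array([ 0.0197, -0.0235, -0.0104]), 'grip_width': 1.001289883949535}
top -0.0462147034027294 [ 0.3744 -0.0024  1.1312]
top jig 0.64 [ 0.5123  0.2231 -0.003 ] [192. 226.]
top stop_face 0.78 [0.5171 0.3774 0.0577] [129. 222.]
top groove_rear 0.93 [0.5011 0.041  0.0564] [257. 228.]
top drill_bridge 0.67 [0.5145 0.3076 0.1027] [150. 220.]
top drill_bridge 0.24 [0.516  0.3774 0.0544] [129. 222.]
top foot_old 0.67 [0.5118 0.1667 0.0572] [209. 224.]
top foot_old 0.52 [0.5016 0.0403 0.0574] [258. 228.]
top foot_old_tip 0.84 [0.5122 0.2526 0.0587] [176. 223.]
top foot_old_tail 0.93 [0.5012 0.1044 0.053 ] [233. 228.]
top foot_new 0.91 [ 0.5421 -0.4096  0.024 ] [423. 215.]
top foot_new 0.81 [ 0.5563 -0.2279  0.
[... 1368 characters left out ...]
4 [0.5068 0.1639 0.0569] [226. 210.]
scene foot_new 0.82 [ 0.5435 -0.4137  0.0186] [402. 288.]
scene foot_new 0.7 [ 0.5572 -0.2306  0.0219] [346. 257.]
scene foot_new_tip 0.82 [ 0.5446 -0.3282  0.0224] [375. 274.]
scene foot_new_tip 0.65 [ 0.555  -0.1369  0.0194] [318. 245.]
scene foot_new_tail 0.85 [ 0.5428 -0.4703  0.0188] [421. 296.]
scene foot_new_tail 0.78 [ 0.5595 -0.2845  0.0184] [363. 265.]
scene jar 0.84 [ 0.4875 -0.1647 -0.0033] [315. 269.]
scene spray_bottle 0.88 [ 0.4177 -0.1443  0.0031] [298. 283.]
scene glue_bottle 0.82 [ 0.7009 -0.1382 -0.0036] [338. 218.]
scene glue_bottle 0.31 [0.5146 0.2258 0.0038] [213. 212.]
scene glue_bottle 0.22 [ 0.561  -0.2841  0.0233] [363. 263.]
1.4
```

Run:
```python
import cv2
a=cv2.imread("pics/top0.png"); b=cv2.imread("pics/scene0.png")
cv2.imwrite("pics/topc.png",cv2.resize(a[120:300,290:480],None,fx=3,fy=3,interpolation=cv2.INTER_CUBIC))
```

```text
(no output)
```

View pics/top0.png

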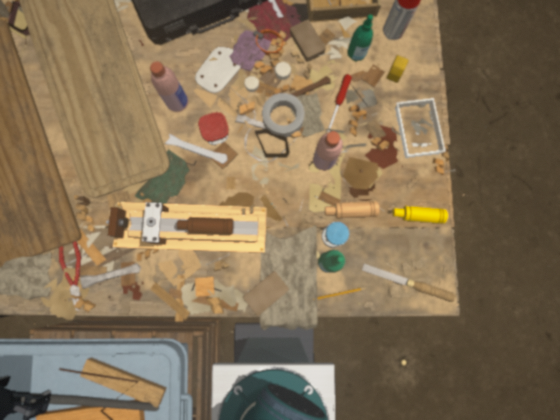

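View pics/scene0.png

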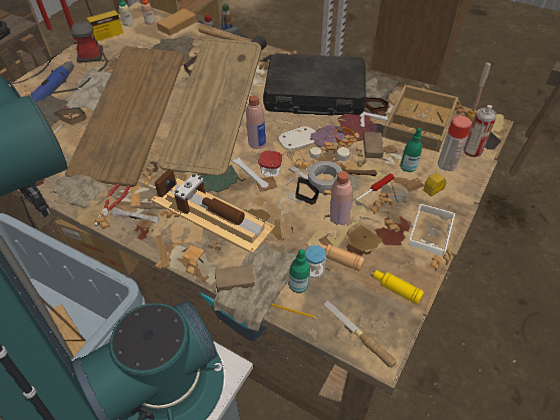

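View pics/topc.png

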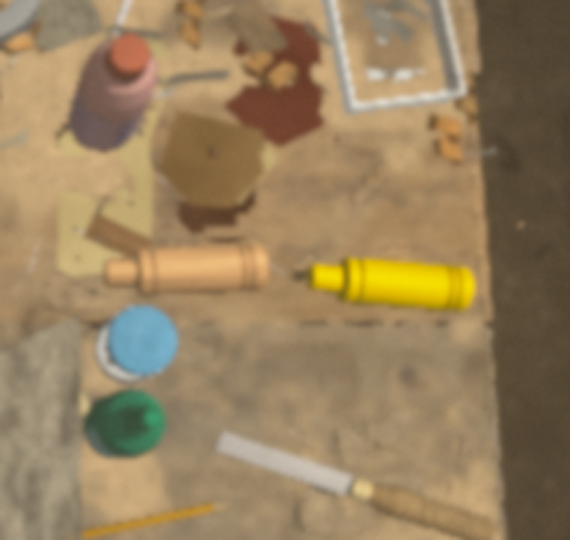

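Pale candidates: pale at top (357,209), yellow at (423,215). The pale one is meant: it is pale wood, and the jar stands left of its tenon half. The crop confirms it. Next I refine the geometry from depth.

```bash
cat >> h.py <<'E'
def cloud(c):
    K=c["camera_matrix"]; v,u=np.mgrid[0:420,0:560]
    p=cv2.undistortPoints(np.stack([u,v],-1).reshape(-1,1,2).astype(float),K,np.array([c["k1"],0,0,0,0.])).reshape(420,560,2)
    z=c["range_z"][...,None]; q=np.concatenate([p*z,z],-1); V=np.linalg.inv(c["view"])
    return q@V[:3,:3].T+V[:3,3]
E
python3 - <<'E'
from h import *
np.set_printoptions(precision=4,suppress=True)
s=bot.observe(); print(R.from_rotvec(s["ee_rot"]).as_matrix())
for n in ["top","scene"]:
    c=camera(n); P=cloud(c)
    def rect(M,name):
        X=P[M][:,:2]; r=cv2.minAreaRect((X*1000).astype(np.float32)); print(n,name,len(X),r)
    ok=c["range_z"]>0
    bx=(P[...,0]>.4)&(P[...,0]<.62)&(P[...,1]>-.02)&(P[...,1]<.46)&ok
    z=P[...,2]
    for lo,hi in [(.011,.019),(.038,.048)]:
        M=bx&(z>lo)&(z<hi); M=cv2.morphologyEx(M.astype(np.uint8),cv2.MORPH_OPEN,np.ones((2,2)))>0
        k,l,st,_=cv2.connectedComponentsWithStats(M.astype(np.uint8)); 
        rect(M,(lo,hi))
    for nm in ["foot_old","foot_new"]:
        for d in spotter.regions_of(n,nm)[:2]:
            m=cv2.erode(d["mask"].astype(np.uint8),np.ones((2,2)))>0
            m&=ok
            X=P[m]; 
            if len(X)<20: continue
            mu=X.mean(0); w=np.linalg.svd(X[:,:2]-mu[:2],full_matrices=False)[2][0]; w*=np.sign(w[1]); t=(X[:,:2]-mu[:2])@w
            print(n,nm,round(d["conf"],2),len(X),mu,"zmax",np.percentile(X[:,2],95),"dir",w,"lean",np.degrees(np.arctan2(w[0],w[1])),"ends",mu[:2]+w*t.min(),mu[:2]+w*t.max(), "rect",cv2.minAreaRect((X[:,:2]*1000).astype(np.float32)))
E
```

```text
[[ 0.2839  0.9589  0.    ]
 [ 0.9589 -0.2839  0.    ]
 [ 0.     -0.     -1.    ]]
top (0.011, 0.019) 3184 ((504.46258544921875, 210.84832763671875), (488.3240966796875, 199.31578063964844), 82.12367248535156)
top (0.038, 0.048) 1440 ((499.9020690917969, 188.6319122314453), (433.3128967285156, 145.6677703857422), 75.26527404785156)
top foot_old 0.58 785 [0.5043 0.1682 0.0747] zmax 0.08123037412334369 dir [0.0292 0.9996] lean 1.6719089180871727 ends [0.5024 0.1044] [0.5065 0.2454] rect ((505.8614807128906, 174.85488891601562), (140.98049926757812, 40.3239631652832), 87.82489013671875)
top foot_new 0.8 678 [ 0.5519 -0.2167  0.0387] zmax 0.04542929217760579 dir [-0.0369  0.9993] lean -2.1157030959614036 ends [ 0.5543 -0.2823] [ 0.5492 -0.1437] rect ((553.2335205078125, -212.9322509765625), (38.66572189331055, 138.60215759277344), 2.5081627368927)
top foot_new 0.77 760 [ 0.5396 -0.3993  0.0372] zmax 0.04519225466199386 dir [0.0907 0.9959] lean 5.205951629180923 ends [ 0.5318 -0.4839] [ 0.5464 -0.3242] rect ((540.7477416992188, -404.21441650390625), (160.31883239746094, 38.78192901611328),
[... 635 characters left out ...]
37.27190457769447 ends [ 0.4205 -0.1881] [ 0.3815 -0.1369] rect ((413.8818664550781, -161.51026916503906), (41.038475036621094, 74.10342407226562), 61.91233825683594)
scene foot_new 0.92 511 [ 0.5452 -0.2261  0.0344] zmax 0.04419155787770701 dir [-0.0161  0.9999] lean -0.9226779369046639 ends [ 0.5461 -0.2833] [ 0.5439 -0.1489] rect ((548.2842407226562, -216.0419158935547), (39.21135330200195, 134.44989013671875), 0.6131184101104736)
scene foot_new 0.64 687 [ 0.5319 -0.4066  0.0329] zmax 0.04296971111503165 dir [0.0815 0.9967] lean 4.672651411743711 ends [ 0.5267 -0.4701] [ 0.5382 -0.3289] rect ((533.9586181640625, -401.68212890625), (54.22146987915039, 145.1293487548828), 3.558690071105957)
```

```bash
cat > fit.py <<'E'
from h import *
from scipy.optimize import least_squares
np.set_printoptions(precision=4,suppress=True)
def fit(cams,nm,near,zax):
    out=[]
    for n in cams:
        c=camera(n); P=cloud(c)
        for d in spotter.regions_of(n,nm):
            m=(cv2.erode(d["mask"].astype(np.uint8),np.ones((3,3)))>0)&(c["range_z"]>0)
            X=P[m]
            if len(X)>50 and np.linalg.norm(np.median(X,0)[:2]-near)<.04: out.append(X); break
    res=[]
    for X in out+([np.vstack(out)] if len(out)>1 else []):
        def pre(p): 
            w=np.array([np.sin(p[1]),np.cos(p[1])]); t=(X[:,:2]-near)@w; e=(X[:,:2]-near)@np.array([w[1],-w[0]])-p[0]
            return t,np.hypot(e,X[:,2]-p[2])
        # body only: use t within +-50 of centre 'near'
        def f(p):
            t,r=pre(p); return np.where(abs(t)<.045,(r-.022),0)
        s=least_squares(f,[0,0.02,zax],loss="soft_l1",f_scale=.001); p=s.x
        t,_=pre(p); w=np.array([np.sin(p[1]),np.cos(p[1])]); q=np.array(near)+p[0]*np.array([w[1],-w[0]])
        res.append((q,p[1],p[2])); print(nm,len(X),"axis pt",q,"lean deg",np.degrees(p[1]),"z",p[2],"ends t",np.percentile(t,[0.5,99.5]),"rms",np.sqrt(np.mean(s.fun**2)))
    return res
E
python3 - <<'E'
from fit import *
fit(["top","scene"],"foot_old",[.507,.165],.058)
fit(["top","scene"],"foot_new",[.5565,-.229],.022)
E
```

```text
foot_old 701 axis pt [0.5073 0.165 ] lean deg 2.169502991768845 z 0.05782924053416709 ends t [-0.0595  0.0787] rms 0.00147405334673241
foot_old 385 axis pt [0.5057 0.165 ] lean deg 1.9841018777062338 z 0.05556183247160862 ends t [-0.0601  0.0771] rms 0.0023517122038009004
foot_old 1086 axis pt [0.5072 0.165 ] lean deg 2.2378615481876607 z 0.05748198062921073 ends t [-0.0598  0.0781] rms 0.001918787630581687
foot_new 596 axis pt [ 0.5565 -0.229 ] lean deg -2.2438999348106816 z 0.021820791464485883 ends t [-0.0486  0.0847] rms 0.0015912021145953429
foot_new 476 axis pt [ 0.5556 -0.229 ] lean deg -2.381282846224023 z 0.019710138817909777 ends t [-0.0526  0.0592] rms 0.0026333631968268574
foot_new 1072 axis pt [ 0.5563 -0.229 ] lean deg -2.304782348094053 z 0.021221286554276055 ends t [-0.0524  0.082 ] rms 0.0022402819011518096
```

```bash
python3 -m handwheel '0 0 0.16 -2.5 3.8 0.3 0;0 0 0.16 -1.5 4.4 0.5 0;0 0 0.16 -0.8 4.6 0.6 0;0 0 0.16 0 4.7 0.6 0;0 0 0.16 0.8 4.6 0.6 0;0 0 0.16 1.5 4.4 0.6 0;0 0 0.16 2.2 4.1 0.6 0;0 0 0.16 2.5 3.8 0.6 0' 30
cat > st.py <<'E'
from h import *
np.set_printoptions(precision=4,suppress=True)
import sys
def st(tgt=None,lean=0):
    s=bot.observe(); M=R.from_rotvec(s["ee_rot"]).as_matrix()
    print("t",s["time_s"],"pos",s["eef_pos"],"yaw",np.degrees(np.arctan2(M[1,0],M[0,0])),"tilt",M[:,2],"F",s["force"],"w",s["grip_width"])
    if tgt is not None:
        e=M.T@(np.array(tgt)-s["eef_pos"]); print("to go tool cm",e*100,"turn z",((-1)*(np.radians(-lean)-np.arctan2(M[1,0],M[0,0]))))
a=[float(v) for v in sys.argv[1:]]
st(a[:3] if len(a)>2 else None,a[3] if len(a)>3 else 0)
E
python3 st.py 0.504 0.075 0.13 2
```

```text
time_s: 3.1
eef_pos: [0.4121, 0.2401, 0.1872]
ee_rot: [-3.141, 0.004, -0.001]
force: [0.5, 0.5, 0.0]
grip_width: 0.003
t 3.1 pos [0.4121 0.2401 0.1872] yaw -0.1386454441827242 tilt [ 0.0004  0.0002 -1.    ] F [0.4707 0.5462 0.0308] w 0.0031650672102800917
to go tool cm [ 9.2277 16.4856  5.7188] turn z 0.03248676554600804
```

```bash
python3 -m handwheel '0 0 0.03 2.3 4.1 0.4 0;0 0 0 2.3 4.1 1.2 0;0 0 0 2.3 4.1 2 0;0 0 0 2.3 4.1 2 0;0 0 0 0 0 0 0'; python3 st.py 0.504 0.08 0.05 2
```

```text
time_s: 3.72
eef_pos: [0.5002, 0.0731, 0.1299]
ee_rot: [3.141, -0.048, -0.003]
force: [-0.8, 2.0, -0.1]
grip_width: -0.001
t 3.725 pos [0.5002 0.0731 0.1299] yaw -1.7479957083098134 tilt [-0.0018 -0.0003 -1.    ] F [-0.8461  2.0006 -0.0854] w -0.0008924094520320297
to go tool cm [ 0.3694 -0.7002  7.9925] turn z 0.004398304619149942
```

```bash
python3 -m handwheel '0 0 0.004 0.37 0 2.5 0;0 0 0 0 0 2.5 0;0 0 0 0 0 2 0;0 0 0 0 0 1 0;0 0 0 0 0 0 0'; python3 st.py 0.509 0.222 0.05 2
python3 - <<'E'
from h import *
c=camera("scene"); save(c,"s1.png"); cv2.imwrite("pics/s1c.png",cv2.resize(c["img"][120:320,120:400,::-1],None,fx=2.8,fy=2.8))
E
```

```text
time_s: 4.35
eef_pos: [0.5032, 0.0758, 0.0513]
ee_rot: [-3.141, 0.048, 0.001]
force: [-0.4, -0.6, 2.0]
grip_width: -0.0
t 4.35 pos [0.5032 0.0758 0.0513] yaw -1.7536964266518469 tilt [-0.0005  0.0001 -1.    ] F [-0.3744 -0.5596  2.0116] w -0.00020565838331006568
to go tool cm [  0.1345 -14.6356   0.1309] turn z 0.004298808314352625
```

View pics/s1c.png

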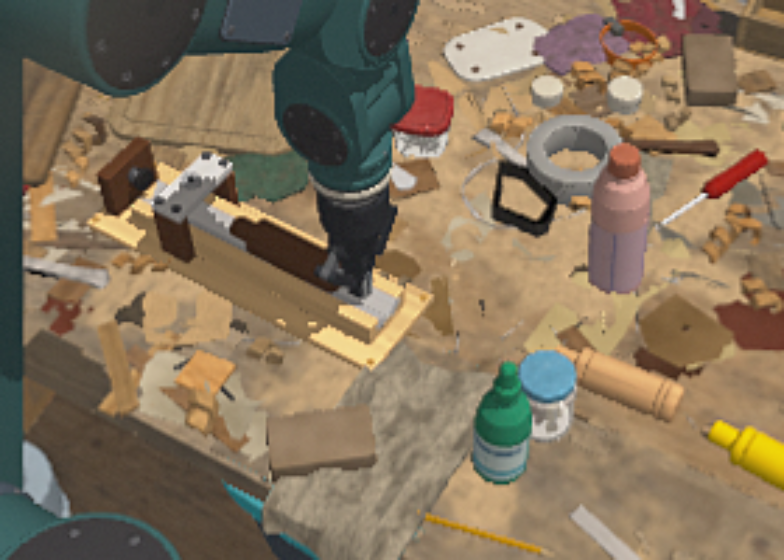

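```bash
python3 -m handwheel '0 0 0 0 -0.4 0 0;0 0 0 0 -0.5 0 0;0 0 0 0 -0.5 0 0;0 0 0 0 -0.5 0 0;0 0 0 0 -0.5 0 0;0 0 0 0 -0.5 0 0;0 0 0 0 -0.5 0 0;0 0 0 0 -0.5 0 0';python3 -m handwheel '0 0 0 0 -0.5 0 0;0 0 0 0 -0.5 0 0;0 0 0 0 -0.5 0 0;0 0 0 0 -0.5 0 0;0 0 0 0 -0.5 0 0;0 0 0 0 -0.5 0 0;0 0 0 0 -0.5 0 0;0 0 0 0 -0.5 0 0'; python3 st.py .509 .222 .05 2
```

```text
time_s: 5.4
eef_pos: [0.5048, 0.1146, 0.0513]
ee_rot: [3.141, -0.049, 0.0]
force: [0.1, -4.8, 2.3]
grip_width: -0.0
time_s: 6.4
eef_pos: [0.5061, 0.1547, 0.0513]
ee_rot: [-3.141, 0.049, -0.001]
force: [1.9, -4.8, 3.2]
grip_width: -0.001
t 6.4 pos [0.5061 0.1547 0.0513] yaw -1.7776051400336361 tilt [ 0.0003  0.0001 -1.    ] F [ 1.9332 -4.8479  3.2332] w -0.0005241360200945934
to go tool cm [ 0.0833 -6.7344  0.1328] turn z 0.003881522545924776
```

```bash
python3 -m handwheel '0 0 0 0 -0.5 0 0;0 0 0 0.02 -0.5 0 0;0 0 0 0.02 -0.5 0 0;0 0 0 0.02 -0.5 0 0;0 0 0 0.02 -0.5 0 0;0 0 0 0 -0.5 0 0;0 0 0 0 -0.5 0 0;0 0 0 0 -0.5 0 0';python3 -m handwheel '0 0 0 0 -0.3 0 0;0 0 0 0 -0.3 0 0;0 0 0 0 -0.2 0 0;0 0 0 0 -0.2 0 0;0 0 0 0 -0.1 0 0;0 0 0 0 -0.1 0 0;0 0 0 0 0 0 0'
python3 - <<'E'
from fit import *
for n in ["top","scene"]:
    c=camera(n); save(c,n+"2.png")
    for q in ["foot_old_tip","foot_old_tail","stop_face","buffer"]:
        for d in spotter.place_of(n,q)[:2]: print(n,q,round(d["conf"],2),np.array(d["centre"]),proj(c,d["centre"]).round())
a=cv2.imread("pics/scene2.png"); b=cv2.imread("pics/top2.png")
cv2.imwrite("pics/c2.png",np.hstack([cv2.resize(a[140:260,130:260],(500,460)),cv2.resize(b[190:260,100:180],(300,460))]))
E
```

```text
time_s: 7.4
eef_pos: [0.5075, 0.1945, 0.0512]
ee_rot: [3.141, -0.049, -0.001]
force: [0.0, -6.4, 4.0]
grip_width: 0.002
time_s: 8.28
eef_pos: [0.5079, 0.2064, 0.0512]
ee_rot: [3.141, -0.049, -0.001]
force: [-0.2, -4.3, 3.8]
grip_width: -0.002
scene foot_old_tip 0.72 [0.5136 0.3059 0.1008] [189. 183.]
scene foot_old_tip 0.7 [0.5147 0.3813 0.059 ] [172. 183.]
scene foot_old_tail 0.53 [0.5084 0.2184 0.0565] [212. 204.]
scene stop_face 0.9 [0.5142 0.3857 0.0565] [171. 183.]
scene stop_face 0.38 [0.5046 0.2176 0.0557] [212. 205.]
scene buffer 0.59 [0.5134 0.3844 0.0567] [171. 184.]
```

View pics/c2.png

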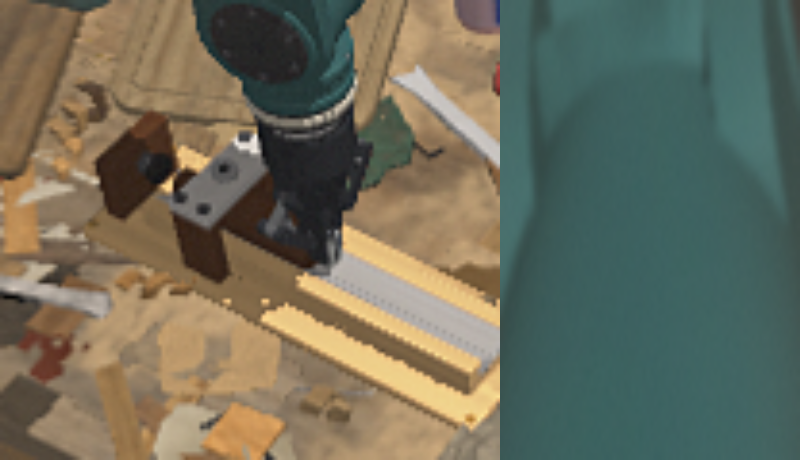

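The dark tenon (crop ~(185,180)) is through the bridge but still short of the buffer at (157,165), so I go on slowly.

```bash
python3 -m handwheel '0 0 0 0 -0.2 0 0;0 0 0 0.02 -0.2 0 0;0 0 0 0 -0.2 0 0;0 0 0 0 -0.2 0 0;0 0 0 0 -0.1 0 0;0 0 0 0 -0.1 0 0'; python3 -m handwheel '0 0 0 0 -0.1 0 0;0 0 0 0 -0.1 0 0'; python3 -m handwheel '0 0 0 0 -0.1 0 0;0 0 0 0 0 0 0'
```

```text
time_s: 9.52
eef_pos: [0.5088, 0.2163, 0.0513]
ee_rot: [3.141, -0.049, -0.0]
force: [-2.1, -2.7, 0.6]
grip_width: -0.002
time_s: 9.78
eef_pos: [0.5089, 0.2183, 0.0513]
ee_rot: [3.141, -0.049, 0.0]
force: [-1.8, -2.4, 1.5]
grip_width: 0.0
time_s: 10.02
eef_pos: [0.509, 0.2194, 0.0513]
ee_rot: [-3.141, 0.049, -0.0]
force: [-0.8, -2.7, 0.2]
grip_width: 0.004
```

```bash
for i in 1; do python3 -m handwheel '0 0 0 0 -0.1 0 0;0 0 0 0 0 0 0'; python3 -m handwheel '0 0 0 0 -0.1 0 0;0 0 0 0 0 0 0';python3 -m handwheel '0 0 0 0 -0.1 0 0;0 0 0 0 0 0 0'; done
python3 - <<'E'
from fit import *
c=camera("scene"); save(c,"s3.png")
cv2.imwrite("pics/c3.png",cv2.resize(c["img"][150:220,140:230,::-1],(780,600),interpolation=cv2.INTER_CUBIC))
E
```

```text
time_s: 10.28
eef_pos: [0.509, 0.2204, 0.0513]
ee_rot: [-3.141, 0.049, -0.0]
force: [-1.8, -1.6, 0.4]
grip_width: -0.007
time_s: 10.52
eef_pos: [0.509, 0.2214, 0.0513]
ee_rot: [-3.141, 0.049, -0.0]
force: [-1.5, -1.1, -0.2]
grip_width: -0.001
time_s: 10.78
eef_pos: [0.509, 0.2224, 0.0513]
ee_rot: [-3.141, 0.049, -0.0]
force: [-0.8, -1.0, 0.6]
grip_width: 0.003
```

View pics/c3.png

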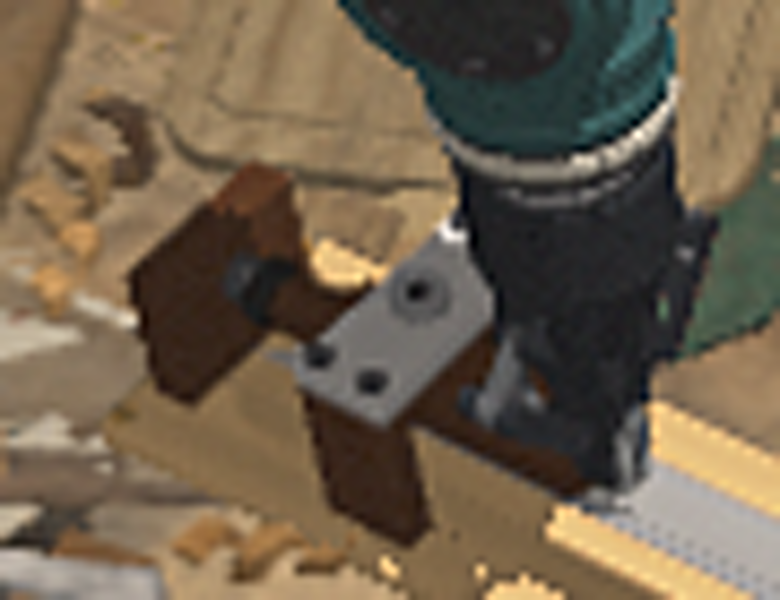

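```bash
python3 -m handwheel '0 0 0 0 -0.1 0 0;0 0 0 0 0 0 0'; python3 -m handwheel '0 0 0 0 -0.1 0 0;0 0 0 0 0 0 0'; python3 -m handwheel '0 0 0 0 0 0 0'
```

```text
time_s: 11.08
eef_pos: [0.5091, 0.2234, 0.0513]
ee_rot: [-3.141, 0.049, -0.0]
force: [0.2, -0.9, -1.2]
grip_width: 0.0
time_s: 11.32
eef_pos: [0.5091, 0.2244, 0.0513]
ee_rot: [-3.141, 0.049, -0.0]
force: [-0.4, -0.5, -1.0]
grip_width: 0.0
time_s: 11.45
eef_pos: [0.5091, 0.2244, 0.0513]
ee_rot: [-3.141, 0.049, -0.0]
force: [-1.1, -0.4, -0.4]
grip_width: 0.001
```

```bash
python3 -m handwheel '0 0 0 0 -0.1 0 0;0 0 0 0 0 0 0'; python3 -m handwheel '0 0 0 0 -0.1 0 0;0 0 0 0 0 0 0'
python3 - <<'E'
from fit import *
c=camera("scene"); save(c,"s4.png")
cv2.imwrite("pics/c4.png",cv2.resize(c["img"][150:220,140:230,::-1],(780,600),interpolation=cv2.INTER_CUBIC))
E
```

```text
time_s: 11.7
eef_pos: [0.5091, 0.2253, 0.0513]
ee_rot: [-3.141, 0.049, -0.0]
force: [-1.0, -1.2, -1.0]
grip_width: 0.0
time_s: 11.95
eef_pos: [0.5091, 0.2264, 0.0513]
ee_rot: [-3.141, 0.049, 0.0]
force: [-0.4, -0.9, -0.3]
grip_width: -0.003
```

View pics/c4.png

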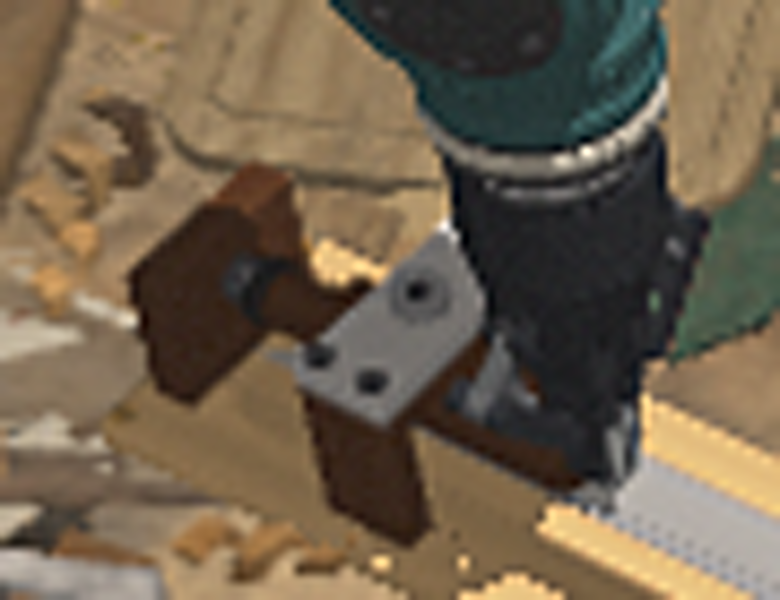

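```bash
python3 -m handwheel '0 0 0 0 -0.1 0 0;0 0 0 0 0 0 0;0 0 0 0 0 0 0'; python3 -m handwheel '0 0 0 0 -0.1 0 0;0 0 0 0 0 0 0;0 0 0 0 0 0 0'
python3 - <<'E'
from fit import *
c=camera("scene"); save(c,"s5.png")
a=cv2.imread("pics/scene0.png")
f=lambda i:cv2.resize(i[150:200,150:200],(390,390),interpolation=cv2.INTER_CUBIC)
cv2.imwrite("pics/c5.png",np.hstack([f(cv2.imread("pics/s4.png")),f(c["img"][:,:,::-1])]))
E
```

```text
time_s: 12.38
eef_pos: [0.5091, 0.2272, 0.0513]
ee_rot: [3.141, -0.049, -0.0]
force: [-0.9, -2.8, -0.4]
grip_width: -0.0
time_s: 12.75
eef_pos: [0.5091, 0.2281, 0.0512]
ee_rot: [3.141, -0.049, -0.0]
force: [-0.0, -4.7, -1.2]
grip_width: -0.001
```

View pics/c5.png

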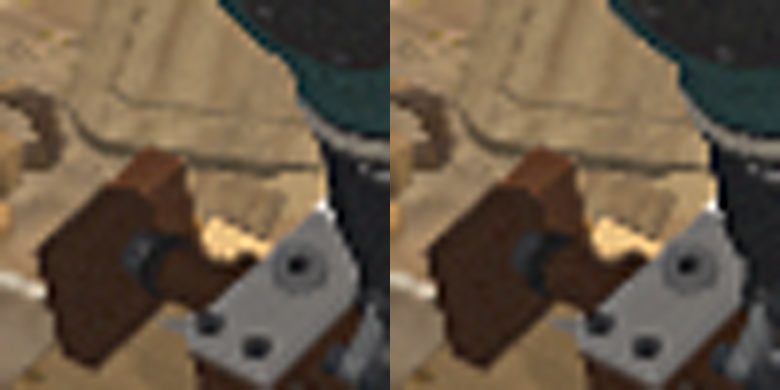

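Force rises about 2 N/mm from y≈0.2265, so the tenon touches the buffer (also in the crop at ~(165,280)). Now I back off, go up and over to the pale foot.

```bash
python3 -m handwheel '0 0 0 0 0 0 0;0 0 0 0 0.2 0 0;0 0 0 0 1 0 0;0 0 0 0 1 -2 0;0 0 0 0 1 -4 0;0 0 0 0 3 -4 0;0 0 -0.02 0 4 -4 4;0 0 -0.02 0.5 4.5 -2.5 8.5'; python3 -m handwheel '0 0 -0.02 0.5 4.5 0 8.5;0 0 -0.01 0.5 4.5 0 8.5;0 0 0 0.5 4.5 0 8.5;0 0 0 0.5 4.5 0 8.5;0 0 0 0.5 4.5 0 8.5;0 0 0 0.5 4.5 0 8.5;0 0 0 0.5 4.5 0 8.5'; python3 st.py .5577 -.263 .010 -2.3
python3 - <<'E'
from fit import *
for n in ["top","scene"]:
    c=camera(n); save(c,n+"6.png")
    for q in ["foot_old_tip","foot_old_tail","stop_face","groove_rear","foot_new_tip","foot_new_tail"]:
        for d in spotter.place_of(n,q)[:2]: print(n,q,round(d["conf"],2),np.array(d["centre"]),proj(c,d["centre"]).round())
fit(["top","scene"],"foot_old",[.512,.295],.058)
E
```

```text
time_s: 13.8
eef_pos: [0.5105, 0.08, 0.2183]
ee_rot: [-3.141, -0.016, -0.004]
force: [2.1, -0.1, -0.4]
grip_width: 0.421
time_s: 14.68
eef_pos: [0.5558, -0.2343, 0.2164]
ee_rot: [-3.141, -0.061, -0.001]
force: [0.5, 0.2, -0.0]
grip_width: 0.993
t 14.675 pos [ 0.5558 -0.2343  0.2164] yaw 2.220702356037382 tilt [ 0.0005  0.0001 -1.    ] F [ 0.5367  0.2472 -0.0141] w 0.9931397342677143
to go tool cm [ 0.0721  2.8819 20.6385] turn z -0.0013840049762218892
top foot_old_tip 0.95 [0.5166 0.385  0.0599] [126. 222.]
top foot_old_tip 0.65 [0.5124 0.2984 0.0551] [159. 224.]
top foot_old_tail 0.93 [0.5104 0.2394 0.0547] [182. 224.]
top stop_face 0.67 [0.5182 0.3809 0.0556] [128. 221.]
top groove_rear 0.87 [0.5032 0.0393 0.0571] [258. 227.]
top foot_new_tip 0.56 [ 0.5531 -0.1457  0.0211] [327. 211.]
scene foot_old_tail 0.7 [0.5071 0.2393 0.0567] [206. 201.]
scene groove_rear 0.9 [0.5074 0.0426 0.0557] [259. 226.]
scene groove_rear 0.69 [0.5112 0.301  0.0577] [192. 193.]
scene foot_new_tip 0.94 [ 0.5565 -0.1349  0.0224] [317. 244.]
scene foot_new_tip 0.59 [ 0.5446 -0.3249  0.0225] [373. 273.]
scene foot_new_tail 0.91 [ 0.5407 -0.469   0.0214] [421. 296.]
scene foot_new_tail 0.9 [ 0.564  -0.285   0.0198] [363. 263.]
foot_old 444 axis pt [0.5117 0.295 ] lean deg 2.3546462410257667 z 0.057539639887001476 ends t [-0.0574  0.083 ] rms 0.0011479248154559168
```

View pics/scene6.png

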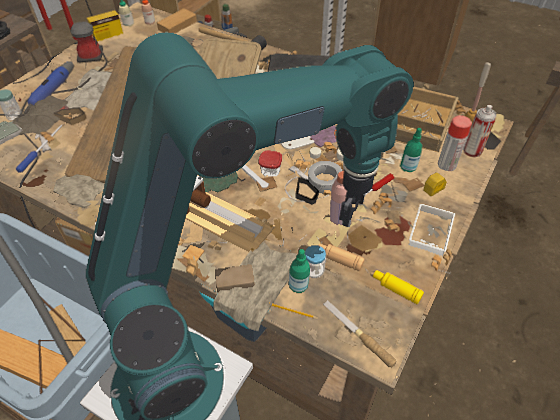

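View pics/top6.png

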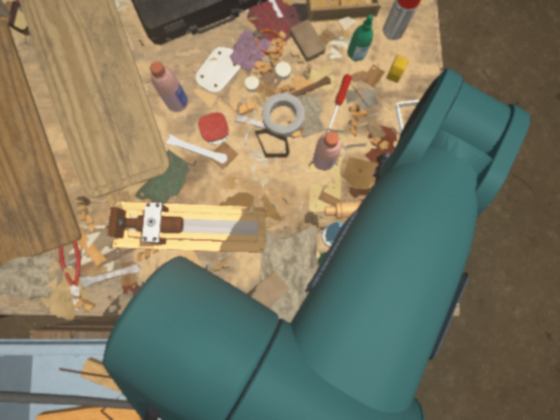

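Dark tail is at y≈0.239, tenon on the buffer in the top view (126,222). Now I descend on the pale foot's tail half.

```bash
python3 -m handwheel '0 0 0 0.07 2.9 1 8.5;0 0 0 0 0 4 8.5;0 0 0 0 0 4 8.5;0 0 0 0 0 4 8.5;0 0 0 0 0 3 8.5;0 0 0 0 0 0 8.5'; python3 st.py .5577 -.263 .010 -2.3
python3 - <<'E'
from fit import *
c=camera("scene"); save(c,"s7.png")
cv2.imwrite("pics/c7.png",cv2.resize(c["img"][180:320,260:440,::-1],(720,560),interpolation=cv2.INTER_CUBIC))
E
```

```text
time_s: 16.32
eef_pos: [0.5567, -0.2606, 0.0547]
ee_rot: [-3.139, -0.061, 0.005]
force: [-0.1, 0.0, 0.9]
grip_width: 0.995
t 16.325 pos [ 0.5567 -0.2606  0.0547] yaw 2.230556731844488 tilt [-0.0031  0.002  -1.    ] F [-0.0811  0.0375  0.8613] w 0.9951029262738209
to go tool cm [0.1057 0.2483 4.4649] turn z -0.0012120136726590097
```

View pics/c7.png

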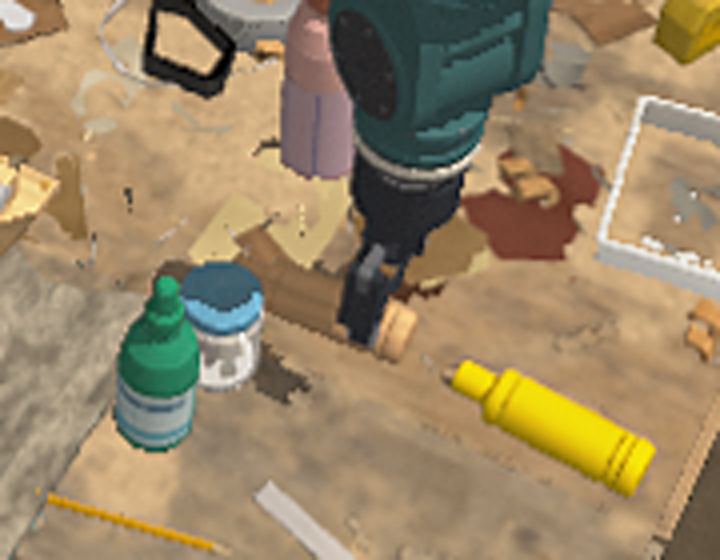

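Fingers straddle the tail half (crop ~(370,310)), clear of the jar. I go down and close.

```bash
python3 -m handwheel '0 0 0 0.1 0.2 1.5 8.5;0 0 0 0 0 1.5 8.5;0 0 0 0 0 1.1 8.5;0 0 0 0 0 0.3 8.5;0 0 0 0 0 0 8.5'; python3 st.py .5577 -.263 .010 -2.3;  python3 -m handwheel '0 0 0 0 0 0 6;0 0 0 0 0 0 5;0 0 0 0 0 0 4.4;0 0 0 0 0 0 4;0 0 0 0 0 0 3.5;0 0 0 0 0 0 3.5;0 0 0 0 0 0 3.5' 40; python3 st.py
```

```text
time_s: 17.0
eef_pos: [0.5589, -0.2633, 0.0122]
ee_rot: [-3.141, -0.061, 0.0]
force: [-0.3, 0.4, 0.4]
grip_width: 0.997
t 17.0 pos [ 0.5589 -0.2633  0.0122] yaw 2.2320719396584683 tilt [-0.0002  0.0001 -1.    ] F [-0.333   0.3712  0.4259] w 0.9969058421989289
to go tool cm [-0.1148 -0.0314  0.222 ] turn z -0.0011855683074531095
time_s: 17.88
eef_pos: [0.559, -0.2634, 0.0128]
ee_rot: [3.141, 0.061, 0.001]
force: [-0.7, 0.6, 6.4]
grip_width: 0.501
t 17.875 pos [ 0.559  -0.2634  0.0128] yaw 2.2390998924166126 tilt [ 0.0005 -0.0004 -1.    ] F [-0.6968  0.5885  6.3846] w 0.5007901935970832
```

```bash
python3 -m handwheel '0 0 0 0 0 0 3.5;0 0 0 0 0 -0.5 3.5;0 0 0 0 0 -1.5 3.5;0 0 0 0 0 -2 3.5;0 0 0 0 0 -3 3.5;0 0 0 0 0 -3 3.5;0 0 0 0 0 -3 3.5;0 0 0 0 0 -2 3.5' 60; python3 -m handwheel '0 0 0 0 0 0 3.5;0 0 0 0 0 0 3.5'; python3 st.py
python3 - <<'E'
from fit import *
c=camera("scene"); save(c,"s8.png")
cv2.imwrite("pics/c8.png",cv2.resize(c["img"][140:320,240:440,::-1],(720,600),interpolation=cv2.INTER_CUBIC))
for q in ["foot_new","foot_new_tip","foot_new_tail"]:
    for d in spotter.place_of("scene",q)[:2]: print(q,round(d["conf"],2),np.array(d["centre"]),proj(c,d["centre"]).round())
E
```

```text
time_s: 18.88
eef_pos: [0.5591, -0.2634, 0.1647]
ee_rot: [3.14, 0.061, 0.002]
force: [0.5, -0.7, -2.1]
grip_width: 0.494
time_s: 19.12
eef_pos: [0.5586, -0.2631, 0.1617]
ee_rot: [-3.141, -0.061, 0.001]
force: [0.1, -0.3, -2.6]
grip_width: 0.493
t 19.125 pos [ 0.5586 -0.2631  0.1617] yaw 2.2339313762235005 tilt [-0.0006  0.0004 -1.    ] F [ 0.0591 -0.2529 -2.5565] w 0.49251078942047116
foot_new 0.56 [ 0.5438 -0.4166  0.0165] [403. 288.]
foot_new 0.55 [ 0.5594 -0.2316  0.1678] [351. 226.]
foot_new_tip 0.96 [ 0.5493 -0.3292  0.0211] [375. 273.]
foot_new_tip 0.61 [ 0.5541 -0.1388  0.1716] [321. 214.]
foot_new_tail 0.96 [ 0.5584 -0.2865  0.1698] [370. 234.]
foot_new_tail 0.68 [ 0.5417 -0.4732  0.0194] [422. 297.]
```

View pics/c8.png

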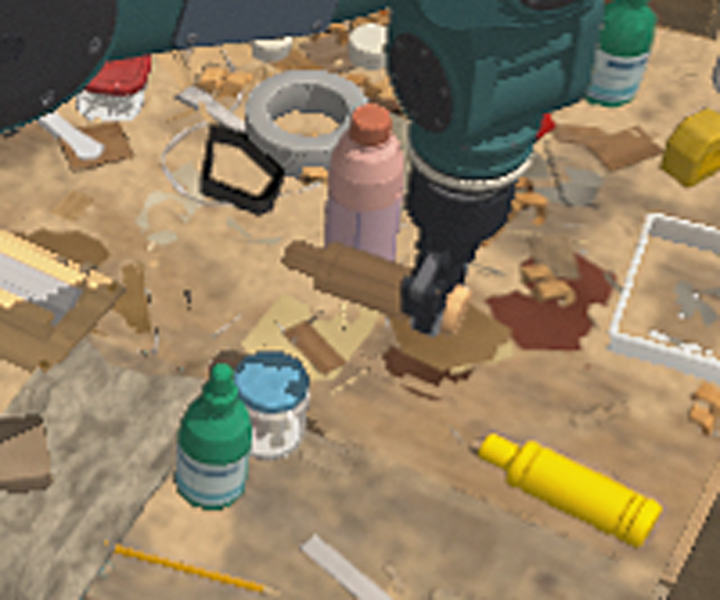

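Pale foot is held level by its tail half (crop (370,285)); everything else still stands. Carrying it to the groove.

```bash
python3 -m handwheel '0 0 0 0 -1.5 0 3.5;0 0 0.01 -0.4 -3 0 3.5;0 0 0.01 -0.7 -4.2 0 3.5;0 0 0.01 -0.7 -4.4 0 3.5;0 0 0.01 -0.7 -4.4 0 3.5;0 0 0.01 -0.7 -4.4 0 3.5;0 0 0.01 -0.7 -4.4 0.5 3.5;0 0 0.01 -0.6 -4 0.8 3.5'; python3 -m handwheel '0 0 0.006 -0.5 -3 0.7 3.5;0 0 0 -0.2 -1 0.5 3.5;0 0 0 0 0 0 3.5'; python3 st.py .5046 .09 .05 2.1
```

```text
time_s: 20.32
eef_pos: [0.5102, 0.0415, 0.1493]
ee_rot: [-3.141, 0.048, -0.001]
force: [1.3, -0.4, -2.5]
grip_width: 0.49
time_s: 20.7
eef_pos: [0.5049, 0.0799, 0.1371]
ee_rot: [3.141, -0.056, -0.001]
force: [-0.1, -0.1, -1.0]
grip_width: 0.489
t 20.7 pos [0.5049 0.0799 0.1371] yaw -2.0474709322518994 tilt [-0.0006 -0.0001 -1.    ] F [-0.0569 -0.1374 -1.0166] w 0.4892322892785517
to go tool cm [-0.0616 -1.0082  8.705 ] turn z 0.0009168051852075226
```

```bash
python3 -m handwheel '0 0 0 0 -0.5 1 3.5;0 0 0 -0.05 -0.5 2 3.5;0 0 0 0 0 2 3.5;0 0 0 0 0 1 3.5;0 0 0 0 0 0 3.5;0 0 0 0 0 0 3.5'; python3 st.py .5046 .09 .05 2.1
python3 - <<'E'
from fit import *
c=camera("scene"); save(c,"s9.png")
cv2.imwrite("pics/c9.png",cv2.resize(c["img"][130:270,140:320,::-1],(771,600),interpolation=cv2.INTER_CUBIC))
for q in ["foot_new","foot_new_tip","foot_new_tail","foot_old_tail"]:
    for d in spotter.place_of("scene",q)[:2]: print(q,round(d["conf"],2),np.array(d["centre"]),proj(c,d["centre"]).round())
E
```

```text
time_s: 21.45
eef_pos: [0.5057, 0.0894, 0.0778]
ee_rot: [-3.141, 0.059, -0.001]
force: [0.4, -0.3, -2.7]
grip_width: 0.493
t 21.45 pos [0.5057 0.0894 0.0778] yaw -2.1433376326146747 tilt [ 0.0008  0.     -1.    ] F [ 0.3915 -0.2563 -2.6885] w 0.49256305313702103
to go tool cm [-0.1127 -0.0606  2.7834] turn z -0.0007563843791457484
foot_new 0.8 [ 0.5439 -0.4138  0.0203] [402. 287.]
foot_new 0.57 [0.5074 0.1254 0.086 ] [236. 209.]
foot_new_tip 0.83 [0.513  0.2155 0.0851] [213. 197.]
foot_new_tip 0.71 [ 0.5493 -0.3273  0.0208] [375. 273.]
foot_new_tail 0.75 [ 0.5402 -0.4742  0.0171] [422. 298.]
foot_new_tail 0.73 [0.5167 0.3834 0.0578] [172. 183.]
foot_old_tail 0.67 [0.5079 0.2409 0.0558] [206. 201.]
```

View pics/c9.png

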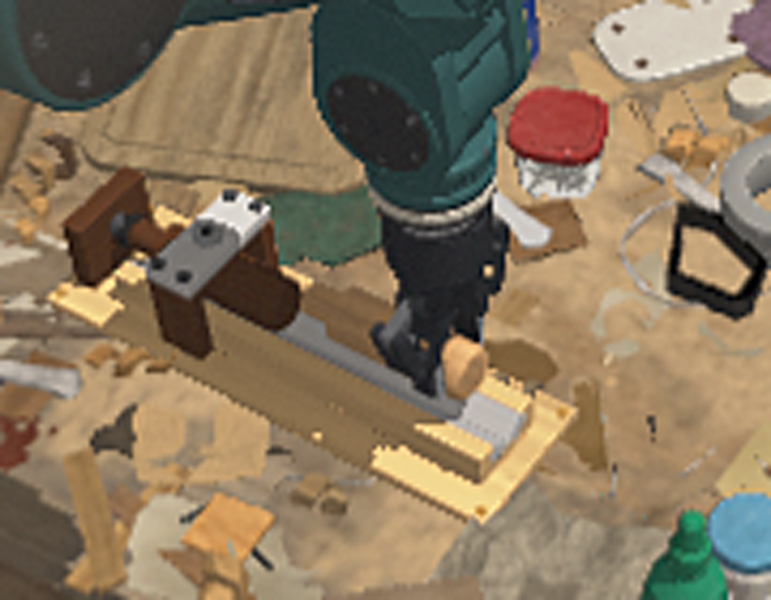

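Pale foot hangs aligned over the groove, tail end at crop (463,365), about 25 mm short of the dark tail. Lowering.

```bash
python3 -m handwheel '0 0 0 -0.1 0 0.8 3.5;0 0 0 0 0 0.8 3.5;0 0 0 0 0 0.6 3.5;0 0 0 0 0 0.2 3.5;0 0 0 0 0 0 3.5'; python3 -m handwheel '0 0 0 0 0 0.1 3.5;0 0 0 0 0 0 3.5';python3 -m handwheel '0 0 0 0 0 0.1 3.5;0 0 0 0 0 0 3.5'
```

```text
time_s: 22.32
eef_pos: [0.5042, 0.0896, 0.0531]
ee_rot: [3.141, -0.058, -0.0]
force: [0.2, 0.1, -3.0]
grip_width: 0.492
time_s: 22.58
eef_pos: [0.5043, 0.0896, 0.0524]
ee_rot: [3.141, -0.058, 0.0]
force: [0.3, -1.1, -2.7]
grip_width: 0.491
time_s: 22.82
eef_pos: [0.5043, 0.0896, 0.0513]
ee_rot: [-3.141, 0.058, -0.0]
force: [-0.1, -0.7, -2.6]
grip_width: 0.493
```

```bash
python3 -m handwheel '0 0 0 0 0 0.1 3.5;0 0 0 0 0 0 3.5'; python3 -m handwheel '0 0 0 0 0 0.1 3.5;0 0 0 0 0 0 3.5'; python3 -m handwheel '0 0 0 0 0 0.1 3.5;0 0 0 0 0 0 3.5'
```

```text
time_s: 23.08
eef_pos: [0.5045, 0.0896, 0.0504]
ee_rot: [-3.141, 0.058, -0.001]
force: [0.8, -0.2, -1.2]
grip_width: 0.492
time_s: 23.32
eef_pos: [0.5051, 0.0896, 0.0497]
ee_rot: [-3.141, 0.058, -0.003]
force: [4.4, -0.5, 3.0]
grip_width: 0.494
time_s: 23.58
eef_pos: [0.5054, 0.0896, 0.0492]
ee_rot: [-3.141, 0.058, -0.004]
force: [2.4, -0.8, 11.7]
grip_width: 0.493
```

Seated (Fz up to 11.7 N). Releasing.

```bash
python3 -m handwheel '0 0 0 0 0 -0.05 4.0;0 0 0 0 0 0 4.6;0 0 0 0 0 0 5.2;0 0 0 0 0 0 6;0 0 0 0 0 0 6.5;0 0 0 0 0 0 6.5'; python3 -m handwheel '0 0 0 0 0 -0.5 6.5;0 0 0 0 0 -1.5 6.5;0 0 0 0 0 -3 6.5;0 0 0 0 0 -3 6.5;0 0 0 0 2.5 0 4;0 0 0 0 2.5 0 0;0 0 0 0 0.5 0 0;0 0 0 0 0 0 0'; python3 st.py .502 .045 .05 2.1
python3 - <<'E'
from fit import *
c=camera("scene"); save(c,"s10.png")
cv2.imwrite("pics/c10.png",cv2.resize(c["img"][130:270,140:320,::-1],(771,600),interpolation=cv2.INTER_CUBIC))
for q in ["foot_new_tip","foot_new_tail","foot_old_tail"]:
    for d in spotter.place_of("scene",q)[:2]: print(q,round(d["conf"],2),np.array(d["centre"]),proj(c,d["centre"]).round())
fit(["scene","top"],"foot_new",[.507,.128],.058)
E
```

```text
time_s: 24.32
eef_pos: [0.5041, 0.0896, 0.0487]
ee_rot: [3.141, -0.058, -0.0]
force: [-0.2, 1.3, -0.3]
grip_width: 0.759
time_s: 25.32
eef_pos: [0.5022, 0.0347, 0.1289]
ee_rot: [-3.141, 0.059, -0.0]
force: [-0.4, 0.6, 0.5]
grip_width: -0.001
t 25.325 pos [0.5022 0.0347 0.1289] yaw -2.1559664752181917 tilt [ 0.0001  0.0001 -1.    ] F [-0.3564  0.5934  0.5062] w -0.0005245208288923894
to go tool cm [-0.0597 -1.0292  7.8939] turn z -0.0009767992632932557
foot_new_tip 0.64 [ 0.5479 -0.3251  0.0221] [374. 273.]
foot_new_tail 0.9 [ 0.5381 -0.4734  0.0184] [422. 298.]
foot_new_tail 0.78 [0.5034 0.068  0.0558] [251. 223.]
foot_old_tail 0.69 [0.5075 0.2414 0.0544] [206. 202.]
foot_new 400 axis pt [0.5058 0.128 ] lean deg 1.9592769705938107 z 0.05688076371540019 ends t [-0.0586  0.0803] rms 0.002355855403967445
```

View pics/c10.png

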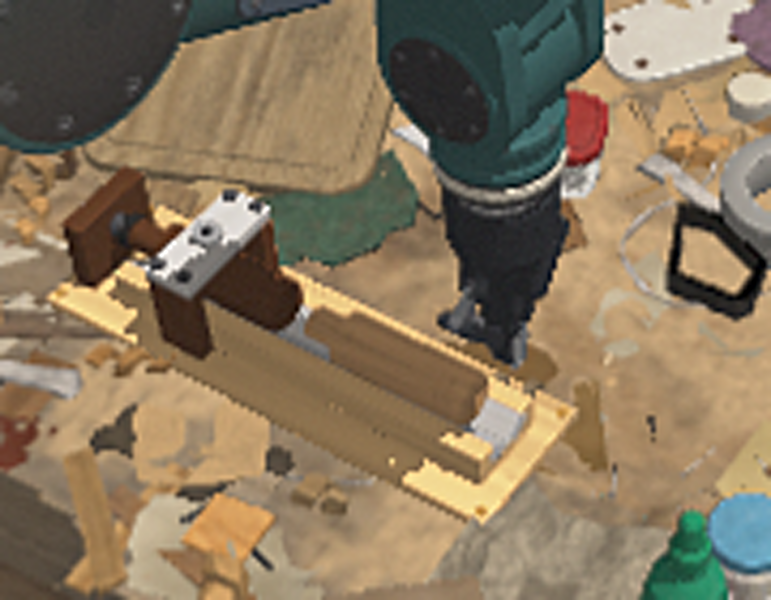

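Pale foot lies in the groove, tenon (crop (315,325)) about 25 mm from the dark tail. I go down behind it and push gently.

```bash
python3 -m handwheel '0 0 0 0 -0.4 2.5 0;0 0 0 0 0 2.5 0;0 0 0 0 0 2 0;0 0 0 0 0 0.7 0;0 0 0 0 0 0 0'; python3 -m handwheel '0 0 0 0 -0.4 0 0;0 0 0 0 -0.4 0 0;0 0 0 0 -0.4 0 0;0 0 0 0.03 -0.4 0 0;0 0 0 0.03 -0.4 0 0;0 0 0 0 -0.3 0 0;0 0 0 0 -0.3 0 0;0 0 0 0 -0.3 0 0';  python3 -m handwheel '0 0 0 0 -0.3 0 0;0 0 0 0 -0.3 0 0;0 0 0 0 -0.2 0 0;0 0 0 0 -0.2 0 0;0 0 0 0 -0.2 0 0;0 0 0 0 0 0 0'; python3 st.py
```

```text
time_s: 26.35
eef_pos: [0.5023, 0.0387, 0.0518]
ee_rot: [-3.141, 0.058, 0.001]
force: [-0.3, 0.5, -0.2]
grip_width: 0.0
time_s: 27.35
eef_pos: [0.504, 0.0676, 0.0518]
ee_rot: [3.141, -0.058, 0.0]
force: [-0.4, -3.0, 2.5]
grip_width: 0.001
time_s: 28.1
eef_pos: [0.5045, 0.0798, 0.0517]
ee_rot: [-3.141, 0.058, 0.0]
force: [0.5, -2.3, 1.8]
grip_width: 0.0
t 28.1 pos [0.5045 0.0798 0.0517] yaw -2.10951268600213 tilt [-0.      0.0003 -1.    ] F [ 0.4737 -2.3235  1.7913] w 0.00035222467696215186
```

```bash
for k in 1; do python3 -m handwheel '0 0 0 0 -0.1 0 0;0 0 0 0 0 0 0'; python3 -m handwheel '0 0 0 0 -0.1 0 0;0 0 0 0 0 0 0';python3 -m handwheel '0 0 0 0 -0.1 0 0;0 0 0 0 0 0 0'; done
python3 - <<'E'
from fit import *
c=camera("scene"); save(c,"s11.png")
cv2.imwrite("pics/c11.png",cv2.resize(c["img"][160:240,150:270,::-1],(780,520),interpolation=cv2.INTER_CUBIC))
E
```

```text
time_s: 28.35
eef_pos: [0.5045, 0.0806, 0.0518]
ee_rot: [-3.141, 0.058, -0.0]
force: [0.3, -4.0, 2.3]
grip_width: -0.001
time_s: 28.6
eef_pos: [0.5045, 0.0816, 0.0518]
ee_rot: [-3.141, 0.058, 0.0]
force: [-0.4, -3.2, 2.3]
grip_width: 0.0
time_s: 28.85
eef_pos: [0.5046, 0.0827, 0.0518]
ee_rot: [-3.141, 0.058, -0.0]
force: [-0.3, -3.2, 2.1]
grip_width: 0.005
```

View pics/c11.png

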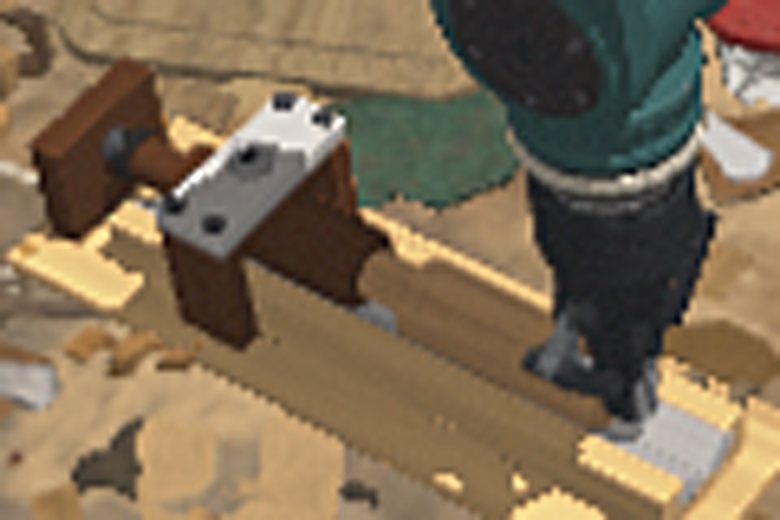

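Pale tenon is almost at the dark tail (crop ~(370,275)).

```bash
python3 -m handwheel '0 0 0 0 -0.1 0 0;0 0 0 0 0 0 0'; python3 -m handwheel '0 0 0 0 -0.1 0 0;0 0 0 0 0 0 0'
```

```text
time_s: 29.15
eef_pos: [0.5046, 0.083, 0.0518]
ee_rot: [3.14, -0.059, -0.0]
force: [-0.5, -8.7, 2.6]
grip_width: -0.001
time_s: 29.4
eef_pos: [0.5046, 0.0836, 0.0518]
ee_rot: [3.139, -0.059, -0.0]
force: [-0.9, -11.6, 2.6]
grip_width: -0.0
```

```bash
python3 -m handwheel '0 0 0 0 -0.05 0 0;0 0 0 0 0 0 0'
```

```text
time_s: 29.65
eef_pos: [0.5046, 0.0839, 0.0518]
ee_rot: [3.138, -0.059, -0.0]
force: [-0.9, -12.8, 2.1]
grip_width: 0.002
```

Contact is clear: the force rose from 3 to 12.8 N. Backing off and checking.

```bash
python3 -m handwheel '0 0 0 0 0.1 0 0;0 0 0 0 0.3 0 0;0 0 0 0 1 0 0;0 0 0 0 1.5 -1 0;0 0 0 0 1 -4 0;0 0 0 0 1 -5 0;0 0 0 0 3 -5 0;0 0 0 0 4 -2 0'; python3 -m handwheel '0 0 0 0 5 0 0;0 0 0 0 5 0 0;0 0 0 0 0 0 0;0 0 0 0 0 0 0'; python3 st.py
python3 - <<'E'
from fit import *
for n in ["top","scene"]:
    c=camera(n); save(c,n+"12.png")
    for q in ["foot_old_tip","stop_face","foot_old_tail","foot_new_tip","foot_new_tail","jar","spray_bottle","glue_bottle"]:
        for d in spotter.place_of(n,q)[:2]: print(n,q,round(d["conf"],2),np.array(d["centre"]),proj(c,d["centre"]).round())
fit(["top","scene"],"foot_new",[.509,.153],.058)
fit(["top","scene"],"foot_old",[.512,.295],.058)
a=cv2.imread("pics/scene12.png"); b=cv2.imread("pics/top12.png")
cv2.imwrite("pics/c12.png",np.vstack([cv2.resize(a[165:230,150:270],(600,325),interpolation=cv2.INTER_CUBIC),cv2.resize(b[195:250,100:270],(600,194),interpolation=cv2.INTER_CUBIC)]))
E
```

```text
time_s: 30.65
eef_pos: [0.5007, -0.0353, 0.2253]
ee_rot: [3.14, -0.057, 0.007]
force: [0.5, -0.2, -1.3]
grip_width: -0.002
time_s: 31.15
eef_pos: [0.4962, -0.1341, 0.2221]
ee_rot: [-3.141, 0.06, -0.0]
force: [-1.7, 0.3, -0.3]
grip_width: 0.002
t 31.15 pos [ 0.4962 -0.1341  0.2221] yaw -2.176156231967731 tilt [ 0.0001  0.0002 -1.    ] F [-1.6638  0.2759 -0.2729] w 0.0016525214341800095
top stop_face 0.9 [0.5173 0.3815 0.0565] [128. 222.]
top foot_old_tail 0.57 [0.5112 0.2397 0.0528] [182. 224.]
top foot_new_tip 0.72 [0.5077 0.2358 0.0617] [182. 225.]
top foot_new_tail 0.56 [0.5108 0.0949 0.0585] [237. 224.]
top foot_new_tail 0.52 [ 0.5403 -0.4704  0.0197] [444. 215.]
top glue_bottle 0.93 [ 0.7015 -0.143  -0.0014] [324. 160.]
scene foot_old_tip 0.53 [0.5185 0.3838 0.057 ] [173. 183.]
scene stop_face 0.81 [0.5148 0.3835 0.0552] [172. 184.]
scene stop_face 0.5 [ 0.418  -0.1482 -0.0011] [299. 284.]
scene foot_old_tail 0.53 [0.5064 0.2397 0.0526] [206. 202.]
scene foot_old_tail 0.19 [0.5097 0.0403 0.0551] [260. 225.]
scene foot_new_tip 0.95 [ 0.5492 -0.3272  0.0202] [375. 273.]
scene foot_
[... 525 characters left out ...]
013501273892909578
foot_new 406 axis pt [0.5063 0.1531] lean deg 1.219772017701434 z 0.05621961546975808 ends t [-0.0586  0.0747] rms 0.002406943742914187
foot_new 1139 axis pt [0.5072 0.1531] lean deg 1.688755657805805 z 0.05760469588157276 ends t [-0.0591  0.0796] rms 0.0018591833273470324
foot_old 422 axis pt [0.512 0.295] lean deg 2.6623652533673376 z 0.05754157961892441 ends t [-0.0546  0.0832] rms 0.0013219969674838062
foot_old 194 axis pt [0.5115 0.295 ] lean deg 3.255897527842251 z 0.0558530726363279 ends t [-0.0559  0.0824] rms 0.002317474853313673
foot_old 616 axis pt [0.5121 0.295 ] lean deg 2.662351807357969 z 0.05726743698142924 ends t [-0.0553  0.0832] rms 0.0017667263024944589
```

View pics/c12.png

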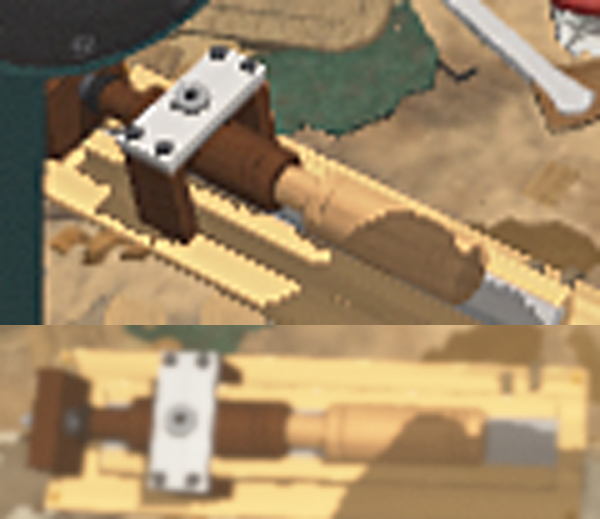

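View pics/scene12.png

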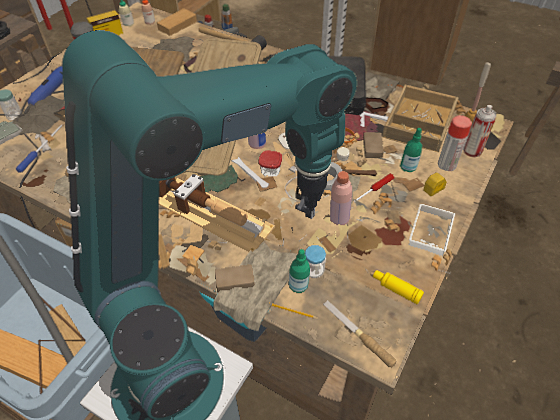

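Both feet sit end to end: tenon to tail at top (182,225), dark tenon on the buffer at (126,222). The jar and both bottles have not moved and the arm is clear, so I hand it in.

```bash
python3 -c "
from plant import job
print(job.sign_off())"
```

```text
the job is handed in; nothing more can be done
None
```

Both feet are loaded in the jig in the right order, and I handed the job in at about 32 s of the 72 s allowed; the hand-in gave no verdict.

- **Dark foot:** I pushed it with closed fingers under the bridge until the force on the buffer rose to about 5 N.
- **Pale foot:** I gripped it by its tail half (not the yellow look-alike) and lowered it into the groove. It was seated with about 12 N before release. I then pushed it up until the force rose from 3 N to about 13 N, and pulled the robot clear.

What the last checks showed:
- **Feet end to end:** in the pictures the pale tenon is against the dark tail. The trained network put them 0 to 4 mm apart across both cameras, with the two points at about y 0.236–0.239 and 0.240. That is within its own error of about 4 mm.
- **Dark tenon at the buffer:** the network put it within about 4 mm of the stop face, most of that sideways error. From the pushing distances I estimate at most 2.6 mm of buffer squeeze left, inside the 4 mm limit.
- **Angle in the groove:** the two feet fitted at 1.7° and 2.7°, against about 2° for the groove. A fit from the scene camera alone gave the dark foot 3.3° and the pale foot 1.2°, but those views were partly hidden. All are inside the 2.9° limit.
- **Bystanders:** the jar and both bottles are still standing where they were, within measuring noise of about 3 mm.

**Disagreement:** the position of the stop face varied between y 0.377 and 0.386 from picture to picture. I therefore relied on the rise in force to judge contact, not on that number.

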